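# Lock the power pack's battery hatch with a slot key

### The job

The battery hatch on top of the black power pack is still unlocked. Take the flat-handled slot key from the wooden block, feel its blade into the slot of the hatch's fastener and turn it gently clockwise until it reaches its stop, without forcing it or letting the gripper press on the pack. Then put the key back upright, fully down, in the same slot of the block that it came from, and leave everything else where it is.

Things in the scene. Friction and masses are not known exactly. Their poses are not given: they have to be found in the camera images.
- pack: Black power pack, 170 (x) x 230 (y) x 70 mm high, fixed to the bench (place and yaw vary), origin at the centre of its underside. A rubber carrying handle along its +x edge reaches 96 mm above the bench. A grey hatch plate on top (top face 74 mm up) carries one round slotted fastener. Brittle: the key must never load it with over 45 N (reached at its stop at some 0.25 N m), and the gripper must not press on the pack.
- hatch_mark (a point): Point on the pack, 88 mm above the bench, where the centre of the fastener's top face nominally is (axes as the pack's, z up). The fastener floats in an oversize hole and is stuck anywhere up to 9 mm from here in the pack's x and, separately, up to 2.5 mm in its y; it cannot be pushed sideways. The height is exact.
- fastener (a joint): Turn of the fastener (rad): 0 unlocked, grows clockwise seen from above, hard stop at 1.571 (locked); starts at 0.1 to 0.45, takes about 0.06 N m. Aluminium head 42 mm across, 11 mm high, on a flat 58 mm washer. A slot 5.6 mm wide, 7 mm deep, open at both ends, runs across the head through its axis: along the pack's y axis at 0, turned clockwise by q from there at value q.
- hatch_plate (a point): Point on the hatch plate's top face, 74 mm above the bench, straight below hatch_mark. The fastener's head stands on a spring above the plate: pressed down it gives above about 1.5 N, sinks 3 mm at about 6 N, bottoms there, and comes back up when let go.
- key_grip (a point): Centre of the flat handle, 10 (x) x 34 (y) x 47 mm high, of the steel slot key: a loose tool of about 70 g, 90 mm tall, standing blade down in a slot of the block. Axes: z up from tip to handle, y along the blade's width, x through its thickness. This point is 66.5 mm above the blade's tip. Below the handle is a shoulder 14 x 34 x 6 mm, its underside 37 mm above the tip.
- key_tip (a point): Middle of the lower end of the key's blade (axes as the key's). The blade is 4 mm thick (x) and 20 mm wide (y); its last 3.5 mm are thinned to 3.6 mm.
- block: Wooden tool block, 70 (x) x 210 (y) x 45 mm high, fixed to the bench (place and yaw vary), origin at the centre of its underside. Three like through slots, 8 mm (x) x 25 mm (y), at y = -65, 0 and +65 mm. The key stands in the middle or the +65 one (the punch in the other), its axes along the block's, its shoulder resting on the block's top, its tip 8 mm above the bench.
- punch: The other tool in the block: same steel shoulder and a narrower blade, but a round dark wooden handle 30 mm across, 93 mm above the bench. Not to be used or disturbed. Origin at its tip.
- jar: Closed amber glass jar, 60 mm diameter, 75 mm high, standing; origin at the underside. Leave alone.
- tape: Grey tape measure, 65 x 32 x 60 mm, standing on the robot's side of block and pack; origin at the underside. Leave alone.
- hammer: Hammer, 260 mm long, lying on the bench. Leave alone.
- mug: White mug, 80 mm diameter, 90 mm high, standing; origin at the underside. Leave alone.
- offcut: Wooden offcut 130 x 60 x 22 mm, lying; origin at the underside. Leave alone.
Things that resemble listed ones, but are neither listed nor needed, are in the scene too. Of the things shaped like the part that bears key_grip, the bare steel one is meant.

How it is judged:
By the outcome, as a careful person would: the job done as asked, in the order asked, and still so for the second after the job is handed in, with the robot touching nothing.
It also fails if it takes over 72 s, if anything falls off the work surface, if the arm or the gripper's body presses on something with over 40 N, if the wrist force passes 120 N, or if a joint passes its speed limit or range.

### The arm

A 7-joint arm with a two-finger parallel gripper is mounted at the origin on the work surface. World frame = base frame: x ahead of the robot, y to its left, z up, the work surface at z = 0. Lengths are in m, angles in degrees, forces in N, time in s.
With the tool pointing down it reaches from about 0.4 to 0.9 m from the base axis. Payload 5.5 kg.
Tool frame: the origin (TCP) lies at the very end of the fingers, on their centre line; the grasp point (between the pads) lies 19 mm behind it; z points along the fingers, y is the direction in which the jaws open and shut (so a half turn about z gives the same grasp; the last joint's range is limited). The gripper opens to 85 mm and grips with 20 to 120 N. Pads are 22 mm wide; open, the fingers measure 114 mm over their backs; the gripper's body (76 mm by 85 mm) begins 54 mm behind the grasp point. The pads swing forward as they close: fully open they stand 13 mm farther back than shut.
Start: joints at [-56.482, 28.699, -24.465, 88.831, 12.651, 65.22, -12.049], TCP at [0.206, 0.617, 0.198] pointing down, gripper open.
Joint ranges: [-164.97, 164.97], [-17.58, 116.51], [-87.97, 89.64], [11.32, 138.91], [-80.73, 260.73], [10.89, 115.49], [-147.41, 147.41]. Speed limits (degrees/s): [147.25, 147.25, 180, 180, 180, 180, 180].

### API

Orientations are given as a 3x3 rotation matrix whose columns are the frame's x, y, z axes.
In Python, from rig import observe, snapshot, camera_model, finish_job, find_in, silhouettes gives the robot as it stands.
- The arm moves only by the tool move_arm, never from a script. Its argument "series" is one flat list of numbers, 7 for each row, row after row: the shift along the world's x, y, z in cm, then the turn, a rotation vector about the world's x, y, z in degrees, then the finger opening in cm, from 0 to 8.54. In form: [tx, ty, tz, wx, wy, wz, gripper, tx, ty, tz, wx, wy, wz, gripper, ...]. A call has exactly 5 rows; each row is the pose to reach, as a shift and turn from the pose measured when the call began; what a row does not reach only later rows make up. A row lasts 1/12 s, in which the tool goes at most 41.7 mm and 7.16 degrees, less where a joint would pass 70% of its speed; a pose out of reach is approached as far as the arm can. A call with a gripper value outside its range is refused whole. The fingers move at their own pace and stop on an object; "newtons" is the grip in N (left out, the last holds). Time passes only in rows, so rows that repeat a pose let the fingers close, or fill a call up. It gives the time, the measured TCP pose, the force and the opening at its end, in the units of the state.
- observe(): the state, without advancing time (a new reading comes with each control period).
- snapshot(name): name is "scene" or "side" or "wrist"; returns the picture (420x560x3 uint8, blue, green, red); there is no depth.
- camera_model(name): a dict with "fov_y" (degrees; the focal length in pixels is half the picture's height over the tangent of half this angle, whatever the lens; pixels are square), "cx", "cy" (the principal point, pixels), "extrinsics" (4x4, takes a point from world to camera coordinates); the wrist camera has in their place "mount" (4x4, takes a point from camera to tool coordinates, whose origin is the TCP and whose axes are the flange's). Camera axes: x right, y down, z forward; pixel columns grow to the right and rows downward; lengths in m; the calibration is good to about 2 mm. A picture is of the moment at which its call begins: read the wrist's pose just before it. camera_model takes no time and is no camera call.
- finish_job(): hands the job in, once; it reports no verdict.
Trained networks look in the newest picture that a camera, given by its name, has taken for a name from the list of things; names that differ only in an ending like _2 or _b are one class to them, and where a whole thing is asked for, a point or a joint stands for the part that bears it (a point fixed in the world has none). Each returns a list of dicts, best first, with "score" (0 to 1); they miss things now and then, are a little off and sometimes report something else, mostly with a low value. They report only what shows in the picture. A call takes as long as a camera call. They do not tell look-alikes from the thing itself.
- find_in(thing, camera): "extent" ([centre column, centre row, width, height] in pixels, round what is visible of it).
- silhouettes(thing, camera): "region" (420x560 bool, what is visible of it) and "extent" ([centre column, centre row, width, height] in pixels, round what is visible of it).
The state is a dict: "t": time; "joints": joint angles; "qd": joint speeds; "effort": joint torques, N m; "tool_pos": TCP position; "orientation": TCP orientation; "force": force on the tool from outside, world axes, zero at the start; "ft_torque": the same for the moment, N m; "opening": finger opening in m.
Only numpy, scipy, OpenCV 4.12 (cv2) and the standard library are available. Lean on these libraries where they do the work, as an engineer would, in place of code of your own. Each camera call takes 0.05 s, during which the arm holds its last target. There are 200 camera calls.

## Working session

There is one attempt and no reset: what is moved stays moved. The work goes in short steps, Python scripts to look and compute and a tool call to move; the robot and the scene stay as the last step left them, time stands still between calls to the robot, and variables do not carry over. Pictures are saved under pics/ and viewed, about 8 in all and at most 12, crops included, and the job is handed in when it is done.

Besides the shell and the picture viewer there is one more tool, called by a JSON object that holds its "op" and its "data", one argument or row to a line. move_arm: Moves the arm, as the interface text tells. Its arguments: {"type":"object","properties":{"series":{"type":"array"},"newtons":{"type":"number"}},"required":["series"]}

```bash
mkdir -p pics; ls
cat > h.py <<'E'
import numpy as np, cv2
from rig import *
np.set_printoptions(precision=4,suppress=True)
def K(m):
    f=210/np.tan(np.radians(m['fov_y'])/2); return f,m['cx'],m['cy']
def cam(name):
    m=camera_model(name)
    if 'extrinsics' in m: E=np.array(m['extrinsics'])
    else:
        s=observe(); T=np.eye(4); T[:3,:3]=np.array(s['orientation']); T[:3,3]=s['tool_pos']
        E=np.linalg.inv(T@np.array(m['mount']))
    return m,E
def px2z(c,uv,z):
    m,E=c; f,cx,cy=K(m); d=np.array([(uv[0]-cx)/f,(uv[1]-cy)/f,1]); R=E[:3,:3]
    d=R.T@d; o=-R.T@E[:3,3]; return o+d*(z-o[2])/d[2]
def proj(c,p):
    m,E=c; f,cx,cy=K(m); q=E[:3,:3]@np.asarray(p)+E[:3,3]; return np.array([cx+f*q[0]/q[2],cy+f*q[1]/q[2]])
E
python3 - <<'E'
from h import *
print(observe())
for n in ['scene','side','wrist']:
    im=snapshot(n); cv2.imwrite(f'pics/{n}0.png',im); m,E_=cam(n); print(n,m)
    for t in ['pack','fastener','key_grip','block','punch','tape','jar']:
        print(t,[(np.round(r['extent']).tolist(),round(r['score'],2)) for r in find_in(t,n)][:3])
a=np.hstack([cv2.imread('pics/scene0.png'),cv2.imread('pics/side0.png')]);
E
```

```text
pics
{'t': 0.0, 'joints': array([-56.4814,  28.7544, -24.4526,  88.8932,  12.6493,  65.22  ,
       -12.05  ]), 'qd': array([ 0.0431,  0.0983, -0.0296,  0.0265,  0.0496,  0.0039,  0.0396]), 'effort': array([ -0.0005, -56.9538,  -5.8164, -28.0929,   0.0106,   0.012 ,
         0.    ]), 'tool_pos': array([0.2054, 0.6159, 0.1967]), 'orientation': array([[-0.9487,  0.3163, -0.0007],
       [ 0.3163,  0.9487, -0.0019],
       [ 0.0001, -0.002 , -1.    ]]), 'force': array([0.2104, 0.1389, 0.5998]), 'ft_torque': array([-0.0189,  0.0171,  0.0055]), 'opening': 0.08549342331640486}
scene {'fov_y': 43.01882642924763, 'cx': 282.00817838448194, 'cy': 202.4702176101407, 'extrinsics': array([[ 0.525 ,  0.8509,  0.0169, -0.3094],
       [ 0.5346, -0.3142, -0.7845, -0.2065],
       [-0.6623,  0.4209, -0.6198,  1.7261],
       [ 0.    ,  0.    ,  0.    ,  1.    ]])}
pack [([322.0, 220.0, 109.0, 82.0], 0.74), ([319.0, 201.0, 20.0, 13.0], 0.35)]
fastener [([319.0, 203.0, 21.0, 15.0], 0.75)]
key_grip [([203.0, 227.0, 18.0, 20.0], 0.74), ([162.0, 288.0, 16.0, 27.0], 0.74), ([239.0, 249.0, 16.0, 35.0], 0.6
[... 613 characters left out ...]
([283.0, 182.0, 15.0, 13.0], 0.6)]
key_grip [([324.0, 291.0, 15.0, 34.0], 0.93), ([344.0, 337.0, 10.0, 31.0], 0.82), ([252.0, 249.0, 16.0, 24.0], 0.81)]
block [([268.0, 321.0, 42.0, 103.0], 0.75)]
punch [([271.0, 304.0, 16.0, 18.0], 0.67)]
tape [([219.0, 267.0, 36.0, 29.0], 0.88), ([362.0, 252.0, 28.0, 36.0], 0.64)]
jar [([362.0, 250.0, 26.0, 34.0], 0.55)]
wrist {'fov_y': 63.64857184543504, 'cx': 284.0613973753377, 'cy': 211.51104736488787, 'mount': array([[ 0.0001, -0.9482, -0.3176,  0.082 ],
       [ 1.    , -0.0001,  0.0005, -0.0001],
       [-0.0005, -0.3176,  0.9482, -0.1754],
       [ 0.    ,  0.    ,  0.    ,  1.    ]])}
pack []
fastener []
key_grip []
block []
punch []
tape []
jar []
```

Run:
```python
import cv2,numpy as np
a=cv2.imread('pics/scene0.png')[140:340,120:460];b=cv2.imread('pics/side0.png')[130:400,170:430]
a=cv2.resize(a,None,fx=2.2,fy=2.2,interpolation=2); cv2.imwrite('pics/a.png',a)
b=cv2.resize(b,None,fx=2.2,fy=2.2,interpolation=2); cv2.imwrite('pics/b.png',b)
```

```text
(no output)
```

View pics/a.png

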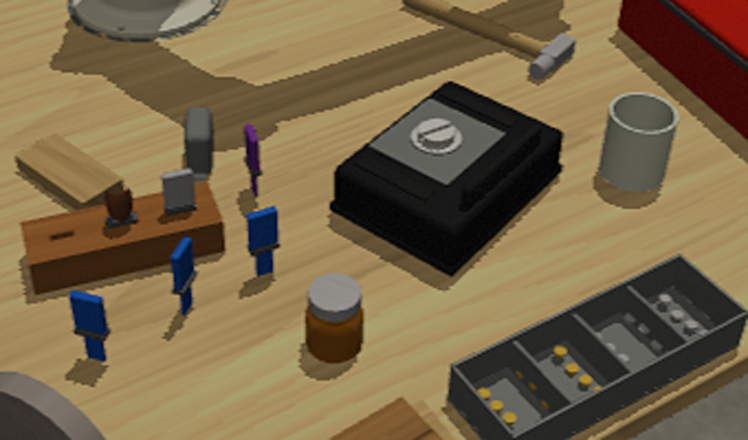

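View pics/b.png

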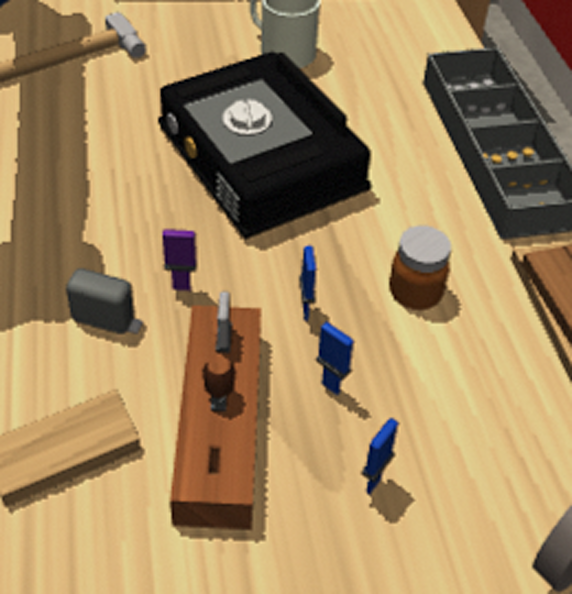

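```bash
cat > fit.py <<'E'
from h import *
from scipy.optimize import minimize
def box(x,y,a,sx,sy,z0,z1):
    c,s=np.cos(a),np.sin(a)
    return [np.array([x+c*i*sx/2-s*j*sy/2,y+s*i*sx/2+c*j*sy/2,z]) for i in(-1,1) for j in(-1,1) for z in(z0,z1)]
def hullmask(c,ps,S=3):
    m=np.zeros((420*S,560*S),np.uint8); q=np.array([proj(c,p) for p in ps])*S+S/2
    cv2.fillConvexPoly(m,cv2.convexHull((q*16).astype(np.int32)),1,shift=4); return m>0
def fit(obs,boxes,x0,S=3):
    # obs: list of (cam,mask); boxes(x,y,a)->list of point lists
    M=[cv2.resize(m.astype(np.uint8),None,fx=S,fy=S,interpolation=0)>0 for _,m in obs]
    def cost(p):
        e=0
        for (c,_),m in zip(obs,M):
            h=np.zeros_like(m)
            for b in boxes(*p): h|=hullmask(c,b,S)
            e+=1-(h&m).sum()/(h|m).sum()
        return e
    best=None
    for a in np.radians(x0[2]):
        r=minimize(cost,[x0[0],x0[1],a],method='Nelder-Mead',options=dict(initial_simplex=[[x0[0],x0[1],a],[x0[0]+.02,x0[1],a],[x0[0],x0[1]+.02,a],[x0[0],x0[1],a+.2]],xatol=1e-4,fatol=1e-4))
        if best is None or r.fun<best.fun: best=r
    return best
E
python3 - <<'E'
from fit import *
obs={'pack':[],'block':[],'key_grip':[]}
for n in ['scene','side']:
    im=snapshot(n); c=cam(n)
    for t in obs:
        for r in silhouettes(t,n):
            e=np.array(r['extent']); print(n,t,e.round(),round(r['score'],2),r['region'].sum(),px2z(c,e[:2],.07))
            if t=='pack' and r['score']>.6 or t=='block' and np.abs(e[:2]-([174,250] if n=='scene' else [268,321])).max()<15: obs[t].append((c,r['region']))
print({k:len(v) for k,v in obs.items()})
import pickle;pickle.dump(obs,open('obs.pkl','wb'))
c=cam('scene'); d=cam('side')
def tri(u,v):
    from scipy.optimize import least_squares
    return least_squares(lambda p:np.r_[proj(c,p)-u,proj(d,p)-v],[.5,.2,.07]).x
print('key',tri([201,226],[272,276]),'punch',tri([178,235],[270,304]),'fast',tri([319,203],[283,182.5]))
for t,sx,sy,z in[('block',.07,.21,.045),('pack',.17,.23,.072)]:
    if not obs[t]: continue
    x0=tri([178,252],[268,321])[:2] if t=='block' else tri([319,203],[283,182.5])[:2]
    r=fit(obs[t],lambda x,y,a:[box(x,y,a,sx,sy,0,z)],[*x0,range(0,180,30)],2)
    print(t,r.x[:2],np.degrees(r.x[2]),r.fun)
E
```

```text
scene pack [322. 222. 104.  86.] 0.82 5761 [0.6288 0.0893 0.07  ]
scene pack [212. 207.  14.  31.] 0.57 422 [ 0.4414 -0.1182  0.07  ]
scene block [176. 250.  92.  52.] 0.87 2636 [ 0.5431 -0.2566  0.07  ]
scene key_grip [160. 286.  17.  29.] 0.85 370 [ 0.6275 -0.329   0.07  ]
scene key_grip [204. 268.  15.  34.] 0.72 281 [ 0.6245 -0.2263  0.07  ]
scene key_grip [204. 227.  17.  22.] 0.67 269 [ 0.5003 -0.1657  0.07  ]
scene key_grip [239. 250.  12.  29.] 0.61 314 [ 0.6154 -0.1328  0.07  ]
scene key_grip [234. 212.   6.  28.] 0.44 157 [ 0.4883 -0.08    0.07  ]
side pack [195. 154.  89.  41.] 0.39 829 [0.3419 0.2966 0.07  ]
side block [269. 324.  43. 104.] 0.76 3333 [ 0.4755 -0.2851  0.07  ]
side block [198. 334.  73.  53.] 0.24 2004 [ 0.3406 -0.2868  0.07  ]
side key_grip [252. 248.  14.  27.] 0.86 343 [ 0.4651 -0.0884  0.07  ]
side key_grip [342. 339.  11.  37.] 0.8 289 [ 0.6047 -0.3368  0.07  ]
side key_grip [272. 278.   5.  27.] 0.66 163 [ 0.4963 -0.1771  0.07  ]
side key_grip [310. 259.  13.  28.] 0.66 175 [ 0.5874 -0.1376  0.07  ]
side key_grip [322. 293.  13.  28.] 0.64 319 [ 0.5925 -0.2297  0.07  ]
{'pack': 1, 'block': 2, 'key_grip': 0}
key [ 0.4968 -0.1732  0.072 ] punch [ 0.4838 -0.2298  0.0569] fast [0.5698 0.1216 0.0758]
block [ 0.4817 -0.2366] -12.085665333529015 0.2625369569719389
pack [0.5857 0.1301] 200.70321958505917 0.05444892583751748
```

{"op": "move_arm", "data": {
  "series": [1.45,-3.9,0.5,0,0,-4.2,8.5,2.9,-7.8,1,0,0,-8.4,8.5,4.35,-11.7,1,0,0,-12.6,8.5,5.8,-15.6,1,0,0,-16.8,8.5,7.25,-19.5,1,0,0,-21,8.5]
}}

```text
t: 2.02
tool_pos: [0.2784, 0.4202, 0.2079]
orientation: [[-0.77, 0.638, 0.0], [0.638, 0.77, 0.001], [0.0, 0.001, -1.0]]
force: [0.5, 0.6, 0.1]
opening: 0.0851
```

{"op": "move_arm", "data": {
  "series": [1.45,-3.9,0,0,0,-4.2,8.5,2.9,-7.8,0,0,0,-8.4,8.5,4.35,-11.7,0,0,0,-12.6,8.5,5.8,-15.6,0,0,0,-16.8,8.5,7.25,-19.5,0,0,0,-21,8.5]
}}

```text
t: 2.43
tool_pos: [0.3507, 0.2248, 0.2083]
orientation: [[-0.488, 0.873, 0.001], [0.873, 0.488, 0.001], [0.0, 0.002, -1.0]]
force: [1.9, -0.1, -0.1]
opening: 0.0852
```

{"op": "move_arm", "data": {
  "series": [1.45,-3.9,0,0,0,-4.2,8.5,2.9,-7.8,0,0,0,-8.4,8.5,4.35,-11.7,0,0,0,-12.6,8.5,5.8,-15.6,0,0,0,-16.8,8.5,7.25,-19.5,0,0,0,-21,8.5]
}}

```text
t: 2.85
tool_pos: [0.4231, 0.0293, 0.2089]
orientation: [[-0.139, 0.99, 0.003], [0.99, 0.139, 0.001], [0.0, 0.003, -1.0]]
force: [0.6, 1.1, 0.3]
opening: 0.0851
```

{"op": "move_arm", "data": {
  "series": [1.5,-4,0,0,0,-4,8.5,3,-8,0,0,0,-8,8.5,4.5,-12,0,0,0,-12,8.5,6,-16,0,0,0,-16,8.5,7.4,-20.1,-0.9,0,0,-20,8.5]
}}

```text
t: 3.27
tool_pos: [0.4962, -0.166, 0.2031]
orientation: [[0.211, 0.977, 0.007], [0.977, -0.211, -0.001], [0.0, 0.007, -1.0]]
force: [1.3, 0.3, 0.8]
opening: 0.0851
```

Run:
```python
from fit import *
s=observe(); print(s['tool_pos'],s['orientation'],s['joints'])
c=cam('wrist'); im=snapshot('wrist')
for t in['key_grip','punch','block']:
    for r in silhouettes(t,'wrist'):
        e=np.array(r['extent']); print(t,e.round(),round(r['score'],2),px2z(c,e[:2],.098),px2z(c,e[:2],.093))
for p in box(.4968,-.1732,np.radians(-12),.01,.034,.098,.098)[::2]:
    cv2.circle(im,tuple(proj(c,p).astype(int)),2,(0,0,255),-1)
for p in box(.4817,-.2366,np.radians(-12.1),.07,.21,.045,.045)[::2]:
    cv2.circle(im,tuple(proj(c,p).astype(int)),3,(0,255,0),-1)
cv2.imwrite('pics/w1.png',im)
```

```text
[ 0.4962 -0.166   0.2031] [[ 0.2111  0.9774  0.0071]
 [ 0.9775 -0.2111 -0.0011]
 [ 0.0004  0.0071 -1.    ]] [  0.8389  13.5494  17.1702 108.2306  -4.7274  58.4847   7.8159]
key_grip [286. 199.  11.  52.] 0.96 [ 0.4979 -0.1674  0.098 ] [ 0.4977 -0.1689  0.093 ]
key_grip [420. 292.  42.  42.] 0.88 [ 0.6032 -0.284   0.098 ] [ 0.6048 -0.2875  0.093 ]
key_grip [223.  90.  49.  16.] 0.84 [ 0.4684 -0.0699  0.098 ] [ 0.4677 -0.0696  0.093 ]
key_grip [375. 121.  28.  48.] 0.69 [ 0.5818 -0.1185  0.098 ] [ 0.583 -0.119  0.093]
key_grip [395. 214.  46.  42.] 0.58 [ 0.5888 -0.2009  0.098 ] [ 0.5902 -0.203   0.093 ]
punch [287. 255.  32.  36.] 0.58 [ 0.4874 -0.2197  0.098 ] [ 0.4869 -0.222   0.093 ]
block [286. 239.  78. 182.] 0.89 [ 0.49   -0.2036  0.098 ] [ 0.4896 -0.2057  0.093 ]
```

View pics/w1.png

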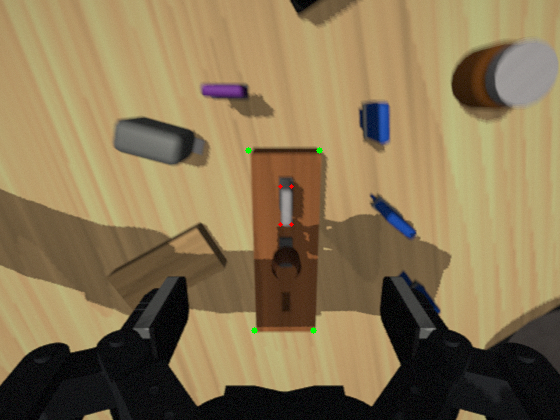

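{"op": "move_arm", "data": {
  "series": [0.05,-0.8,-3,0,0.4,0,8.5,0.05,-0.8,-6,0,0.4,0,8.5,0.05,-0.8,-8.5,0,0.4,0,8.5,0.05,-0.8,-11,0,0.4,0,8.5,0.05,-0.8,-12,0,0.4,0,8.5]
}}

```text
t: 3.88
tool_pos: [0.4923, -0.1696, 0.0782]
orientation: [[0.207, 0.978, -0.009], [0.978, -0.207, 0.002], [0.0, -0.009, -1.0]]
force: [-0.1, -0.3, -0.7]
opening: 0.0853
```

Run:
```python
from fit import *
s=observe(); print(s['tool_pos'],s['orientation'],s['force'])
c=cam('wrist'); im=snapshot('wrist')
p0=np.array([.4966,-.1742])
for p in box(*p0,np.radians(-12),.01,.034,.098,.098)[::2]:
    cv2.circle(im,tuple(proj(c,p).astype(int)),2,(0,0,255),-1)
for z in(.056,.075,.098):cv2.circle(im,tuple(proj(c,[*s['tool_pos'][:2],z]).astype(int)),2,(255,0,0),-1)
cv2.imwrite('pics/w2.png',im)
```

```text
[ 0.4923 -0.1696  0.0782] [[ 0.2072  0.9783 -0.0093]
 [ 0.9783 -0.2072  0.002 ]
 [ 0.     -0.0095 -1.    ]] [-0.1118 -0.2796 -0.6911]
```

View pics/w2.png

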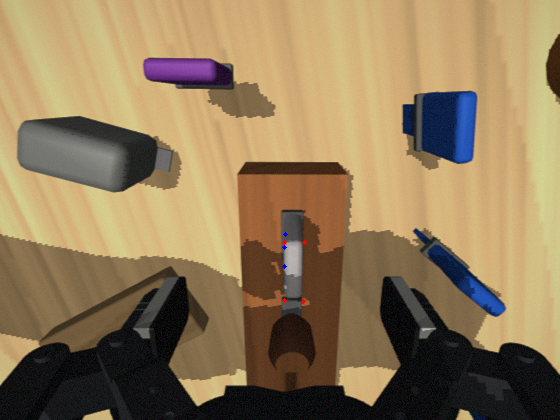

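{"op": "move_arm", "data": {
  "series": [0.36,-0.45,-0.5,0,-0.5,0,8.5,0.36,-0.45,-1.2,0,-0.5,0,8.5,0.36,-0.45,-2.1,0,-0.5,0,8.5,0.36,-0.45,-2.2,0,-0.5,0,8.5,0.36,-0.45,-2.2,0,-0.5,0,8.5]
}}

```text
t: 4.35
tool_pos: [0.4953, -0.1742, 0.0556]
orientation: [[0.208, 0.978, -0.002], [0.978, -0.208, 0.002], [0.002, -0.003, -1.0]]
force: [0.6, -0.2, -0.1]
opening: 0.0848
```

Close gently.

{"op": "move_arm", "data": {
  "series": [0,0,0,0,0,0,4,0,0,0,0,0,0,2,0,0,0,0,0,0,0.5,0,0,0,0,0,0,0.5,0,0,0,0,0,0,0.5],
  "newtons": 40
}}

```text
t: 4.77
tool_pos: [0.4956, -0.1743, 0.0559]
orientation: [[0.207, 0.978, -0.002], [0.978, -0.207, 0.002], [0.002, -0.002, -1.0]]
force: [0.3, -0.3, 0.2]
opening: 0.0251
```

{"op": "move_arm", "data": {
  "series": [0,0,0,0,0,0,0.5,0,0,0,0,0,0,0.5,0,0,0,0,0,0,0.5,0,0,0,0,0,0,0.5,0,0,0,0,0,0,0.5],
  "newtons": 60
}}

```text
t: 5.18
tool_pos: [0.4959, -0.1744, 0.0562]
orientation: [[0.208, 0.978, -0.001], [0.978, -0.208, 0.002], [0.002, -0.001, -1.0]]
force: [0.5, 0.6, 3.1]
opening: 0.0077
```

{"op": "move_arm", "data": {
  "series": [0,0,0,0,0,0,0.5,0,0,0.5,0,0,0,0.5,0,0,1.5,0,0,0,0.5,0,0,2.5,0,0,0,0.5,0,0,3,0,0,0,0.5],
  "newtons": 60
}}

```text
t: 5.6
tool_pos: [0.4968, -0.1748, 0.0879]
orientation: [[0.208, 0.978, 0.001], [0.978, -0.208, 0.001], [0.002, 0.001, -1.0]]
force: [0.4, -0.7, 0.2]
opening: 0.0078
```

Run:
```python
from fit import *
s=observe(); print(s['tool_pos'],s['orientation'],s['force'],s['opening'])
for n in['wrist','side']: cv2.imwrite(f'pics/{n}3.png',snapshot(n))
a=cv2.imread('pics/wrist3.png')[120:420,150:420];b=cv2.resize(cv2.imread('pics/side3.png')[200:350,200:350],(300,300))
cv2.imwrite('pics/w3.png',np.hstack([a,b]))
```

```text
[ 0.4968 -0.1748  0.0879] [[ 0.2076  0.9782  0.0009]
 [ 0.9782 -0.2076  0.0014]
 [ 0.0016  0.0006 -1.    ]] [ 0.415  -0.7326  0.1581] 0.007832874906121836
```

View pics/w3.png

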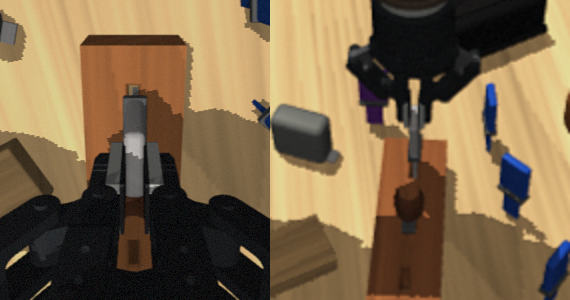

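{"op": "move_arm", "data": {
  "series": [0,0,2.5,0,0,0,0.5,0,0,5,0,0,0,0.5,0,0,8,0,0,0,0.5,0.4,1,10.5,0,0,0,0.5,1.2,4,11.2,0,0,3,0.5]
}}

```text
t: 6.12
tool_pos: [0.5106, -0.1405, 0.2044]
orientation: [[0.164, 0.986, 0.008], [0.986, -0.164, -0.003], [-0.001, 0.009, -1.0]]
force: [1.0, -0.1, -0.9]
opening: 0.008
```

{"op": "move_arm", "data": {
  "series": [1.1,3.8,0,0,0,3,0.5,2.2,7.6,0,0,0,6,0.5,3.3,11.4,0,0,0,9,0.5,4.4,15.2,0,0,0,12,0.5,5.5,19,0,0,0,14,0.5]
}}

```text
t: 6.53
tool_pos: [0.5655, 0.0514, 0.2045]
orientation: [[-0.082, 0.997, 0.009], [0.997, 0.082, -0.0], [-0.001, 0.009, -1.0]]
force: [1.2, 0.1, -0.5]
opening: 0.0077
```

{"op": "move_arm", "data": {
  "series": [0.5,1.5,0,0,0,0,0.5,0.9,2.5,0,0,0,0,0.5,0.9,2.5,0,0,0,0,0.5,0.9,2.5,0,0,0,0,0.5,0.9,2.5,0,0,0,0,0.5]
}}

```text
t: 6.95
tool_pos: [0.5742, 0.0734, 0.2043]
orientation: [[-0.078, 0.997, 0.008], [0.997, 0.078, -0.002], [-0.003, 0.008, -1.0]]
force: [0.3, -1.2, -1.3]
opening: 0.0077
```

Run:
```python
from fit import *
s=observe(); print(s['tool_pos'],s['orientation'],s['force'],s['joints'])
c=cam('wrist'); im=snapshot('wrist')
for t in['fastener']:
    for r in silhouettes(t,'wrist'):
        e=np.array(r['extent']); print(t,e.round(1),round(r['score'],2),px2z(c,e[:2],.088))
        (x,y),ax,an=cv2.fitEllipse(max(cv2.findContours(r['region'].astype(np.uint8),0,1)[0],key=len)); print(x,y,ax,an,px2z(c,(x,y),.088))
cv2.imwrite('pics/w4.png',im)
```

```text
[0.5742 0.0734 0.2043] [[-0.0783  0.9969  0.0084]
 [ 0.9969  0.0783 -0.0019]
 [-0.0026  0.0082 -1.    ]] [ 0.3354 -1.1979 -1.3118] [-16.0226  18.864    7.3856 100.3611  -2.5261  60.4849  -3.3124]
fastener [280.7 145.4  46.4  45.9] 0.75 [0.5686 0.1165 0.088 ]
279.21490478515625 141.11834716796875 (47.70372772216797, 48.96327209472656) 166.85926818847656 [0.5671 0.12   0.088 ]
```

View pics/w4.png

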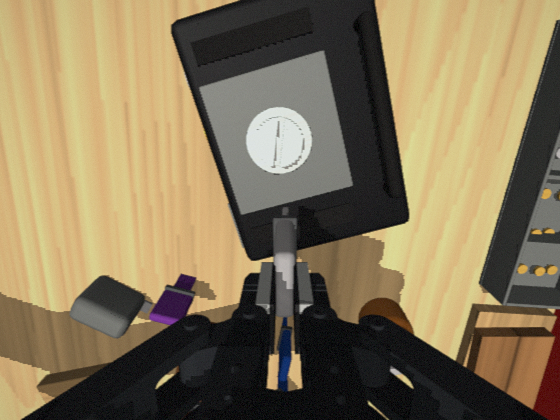

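Run:
```python
import cv2,numpy as np
g=cv2.cvtColor(cv2.imread('pics/w4.png'),6)[102:182,240:320]
print(np.percentile(g,[1,10,50,90]))
a=cv2.resize(g,None,fx=7.5,fy=7.5,interpolation=2); a=np.clip((a.astype(float)-90)*1.6,0,255)
cv2.imwrite('pics/w4c.png',a)
```

```text
[126. 130. 187. 225.][ WARN:0@0.063] global loadsave.cpp:1063 imwrite_ Unsupported depth image for selected encoder is fallbacked to CV_8U.
```

View pics/w4c.png

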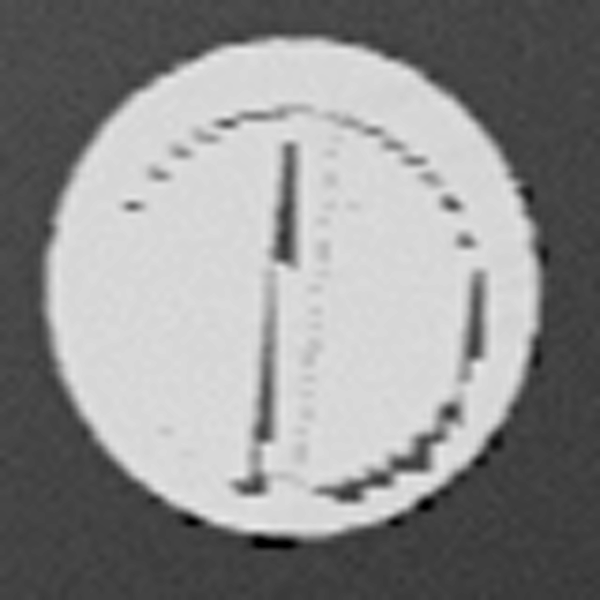

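Run:
```python
import cv2,numpy as np
from h import *
s=observe(); c=cam('wrist')
a=px2z(c,(280.93,120.67),.088); b=px2z(c,(276.8,165.3),.088); print(a,b,np.linalg.norm(a-b),np.degrees(np.arctan2(*(a-b)[1::-1])), px2z(c,(279.07,141.2),.088))
R=np.array(s['orientation']);t=np.array(s['tool_pos'])
for p in([.01,-.002,.048],[.01,.002,.048],[.01,0,.048],[.017,-.007,.011],[.017,.007,.011],[.017,-.005,-.042],[-.017,0,-.042]): print(p,proj(c,t+R@p))
g=cv2.imread('pics/w4.png')[195:320,255:320]; cv2.imwrite('pics/w4k.png',cv2.resize(g,None,fx=4.7,fy=4.7,interpolation=2))
# plate edges -> pack yaw
for u in[(200,87),(240,213),(325,51),(353,187)]: print(px2z(c,u,.074))
```

```text
[0.5675 0.1371 0.088 ] [0.5667 0.0994 0.088 ] 0.03772962430873547 88.84371927820418 [0.5671 0.1202 0.088 ]
[0.01, -0.002, 0.048] [281.6864 207.4135]
[0.01, 0.002, 0.048] [287.4563 207.4126]
[0.01, 0, 0.048] [284.5714 207.413 ]
[0.017, -0.007, 0.011] [272.7156 215.3537]
[0.017, 0.007, 0.011] [296.7302 215.3494]
[0.017, -0.005, -0.042] [273.5437 255.3121]
[-0.017, 0, -0.042] [284.9786 321.4887]
[0.4972 0.1584 0.074 ]
[0.535  0.0483 0.074 ]
[0.5995 0.1944 0.074 ]
[0.639  0.0818 0.074 ]
```

View pics/w4k.png

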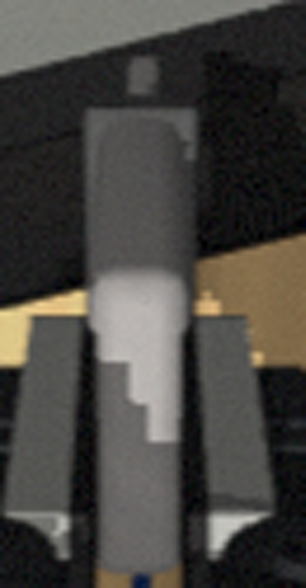

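{"op": "move_arm", "data": {
  "series": [-0.3,2,-1.5,0,0.3,-2,0.5,-0.76,4,-3,0,0.4,-4,0.5,-0.76,4.7,-4.5,0,0.4,-5.6,0.5,-0.76,4.7,-6,0,0.4,-5.6,0.5,-0.76,4.7,-6,0,0.4,-5.6,0.5]
}}

```text
t: 7.47
tool_pos: [0.5642, 0.1194, 0.1416]
orientation: [[0.02, 1.0, -0.003], [1.0, -0.02, -0.004], [-0.004, -0.003, -1.0]]
force: [-0.2, -0.6, -1.4]
opening: 0.0076
```

{"op": "move_arm", "data": {
  "series": [0,0,0,0,0,0,0.5,0,0,0,0,0,0,0.5,0,0,0,0,0,0,0.5,0,0,0,0,0,0,0.5,0,0,0,0,0,0,0.5]
}}

```text
t: 7.88
tool_pos: [0.5649, 0.1191, 0.1425]
orientation: [[0.021, 1.0, -0.002], [1.0, -0.021, -0.003], [-0.003, -0.002, -1.0]]
force: [0.2, -0.0, -0.1]
opening: 0.0083
```

Run:
```python
from h import *
s=observe(); print(s['tool_pos'],s['orientation'],s['force'],s['ft_torque'])
c=cam('wrist'); im=snapshot('wrist'); u=proj(c,[.5671,.1202,.088]); R=np.array(s['orientation']);t=np.array(s['tool_pos'])
print(u,proj(c,t+R@[.01,0,.048]))
x,y=(u-[50,50]).astype(int); print(x,y)
g=cv2.resize(im[y:y+100,x:x+100],None,fx=6,fy=6,interpolation=2).astype(float); cv2.imwrite('pics/w5.png',np.clip((g-60)*1.3,0,255).astype(np.uint8)); cv2.imwrite('pics/w5f.png',im)
```

```text
[0.5649 0.1191 0.1425] [[ 0.021   0.9998 -0.0019]
 [ 0.9998 -0.021  -0.0032]
 [-0.0032 -0.0019 -1.    ]] [ 0.2015 -0.0469 -0.1131] [ 0.0169 -0.0223 -0.0579]
[287.7039 216.0549] [284.579  207.3698]
237 166
```

View pics/w5.png

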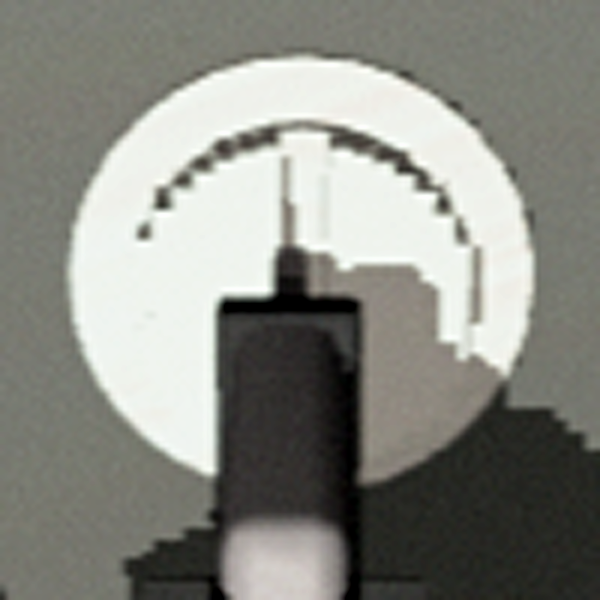

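{"op": "move_arm", "data": {
  "series": [0.18,0.1,0,0,0,0,0.5,0.18,0.1,-0.2,0,0,0,0.5,0.18,0.1,-0.4,0,0,0,0.5,0.18,0.1,-0.4,0,0,0,0.5,0.18,0.1,-0.4,0,0,0,0.5]
}}

```text
t: 8.35
tool_pos: [0.5663, 0.1202, 0.138]
orientation: [[0.021, 1.0, -0.003], [1.0, -0.021, -0.003], [-0.003, -0.003, -1.0]]
force: [0.6, -0.8, -1.1]
opening: 0.0077
```

{"op": "move_arm", "data": {
  "series": [0.05,0,-0.1,0,0,0,0.5,0.05,0,-0.2,0,0,0,0.5,0.05,0,-0.3,0,0,0,0.5,0.05,0,-0.4,0,0,0,0.5,0.05,0,-0.4,0,0,0,0.5]
}}

```text
t: 8.77
tool_pos: [0.5666, 0.1201, 0.1338]
orientation: [[0.021, 1.0, -0.003], [1.0, -0.021, -0.004], [-0.004, -0.003, -1.0]]
force: [-0.2, -0.2, -0.3]
opening: 0.0077
```

Run:
```python
from h import *
for i in range(3):
    s=observe(); print(s['tool_pos'],s['force'],s['ft_torque'],s['opening']); snapshot('side')
```

```text
[0.5666 0.1201 0.1338] [-0.171  -0.1681 -0.3212] [-0.0019  0.0389 -0.0229] 0.007695550473155594
[0.5666 0.1201 0.1339] [-0.1078 -0.8406 -1.166 ] [-0.0156  0.0275  0.025 ] 0.00796777142616048
[0.5667 0.1202 0.134 ] [-0.7465 -0.328  -0.5073] [-0.0056 -0.027   0.0163] 0.007848094610060552
```

{"op": "move_arm", "data": {
  "series": [0,0,-0.1,0,0,0,0.5,0,0,-0.2,0,0,0,0.5,0,0,-0.3,0,0,0,0.5,0,0,-0.3,0,0,0,0.5,0,0,-0.3,0,0,0,0.5]
}}

```text
t: 9.33
tool_pos: [0.5667, 0.1202, 0.1309]
orientation: [[0.021, 1.0, -0.003], [1.0, -0.021, -0.003], [-0.004, -0.003, -1.0]]
force: [-0.6, -0.7, -0.2]
opening: 0.008
```

Run:
```python
from h import *
F=[]
for i in range(4):
    s=observe(); F.append(np.r_[s['tool_pos'],s['force'],s['ft_torque']]); snapshot('side')
print(np.mean(F,0))
im=snapshot('wrist'); cv2.imwrite('pics/w6f.png',im)
x,y=237,166
g=cv2.resize(im[y:y+100,x:x+100],None,fx=6,fy=6,interpolation=2).astype(float); cv2.imwrite('pics/w6.png',np.clip((g-60)*1.3,0,255).astype(np.uint8))
```

```text
[ 0.5668  0.1202  0.131   0.11    0.2089 -0.4588 -0.0113 -0.0015 -0.0089]
```

{"op": "move_arm", "data": {
  "series": [0.02,0,-0.1,0,0,-2,0.5,0.02,0,-0.1,0,0,-4,0.5,0.02,0,-0.1,0,0,-6,0.5,0.02,0,-0.1,0,0,-8,0.5,0.02,0,-0.1,0,0,-10,0.5]
}}

```text
t: 10.0
tool_pos: [0.5668, 0.1203, 0.1301]
orientation: [[0.195, 0.981, -0.004], [0.981, -0.195, -0.003], [-0.003, -0.003, -1.0]]
force: [-0.7, 0.2, -1.2]
opening: 0.008
```

```bash
cat > st.py <<'E'
from h import *
F=[]
for i in range(4):
    s=observe(); R=np.array(s['orientation']); F.append(np.r_[s['tool_pos'],np.degrees(np.arctan2(R[1,0],R[0,0])),s['force'],s['ft_torque']]); snapshot('side')
m=np.mean(F,0); print('pos',m[:3],'ang',m[3],'F',m[4:7],'T',m[7:],'z',R[:,2], s['t'],'op',s['opening'])
E
python3 st.py
```

```text
pos [0.5669 0.1203 0.1301] ang 78.75709618102769 F [-0.3581  0.123  -0.8127] T [0.0297 0.1269 0.052 ] z [-0.0036 -0.0029 -1.    ] 10.15 op 0.008023907321673001
```

{"op": "move_arm", "data": {
  "series": [0.02,0,0,0,0,-4,0.5,0.02,0,0,0,0,-8,0.5,0.02,0,0,0,0,-12,0.5,0.02,0,0,0,0,-16,0.5,0.02,0,0,0,0,-20,0.5]
}}

```text
t: 10.62
tool_pos: [0.5672, 0.1203, 0.1301]
orientation: [[0.519, 0.855, -0.004], [0.855, -0.519, -0.001], [-0.003, -0.003, -1.0]]
force: [-0.2, 0.8, -1.2]
opening: 0.0077
```

```bash
python3 st.py
```

```text
pos [0.5672 0.1204 0.1301] ang 58.804551668905575 F [-0.2032 -0.1467 -1.2389] T [ 0.0528 -0.0444  0.028 ] z [-0.0041 -0.0016 -1.    ] 10.7667 op 0.007862458157481827
```

{"op": "move_arm", "data": {
  "series": [0,0,0,0,0,-4,0.5,0,0,0,0,0,-8,0.5,0,0,0,0,0,-12,0.5,0,0,0,0,0,-16,0.5,0,0,0,0,0,-20,0.5]
}}

```text
t: 11.23
tool_pos: [0.5674, 0.1203, 0.1301]
orientation: [[0.777, 0.629, -0.004], [0.629, -0.777, 0.0], [-0.003, -0.002, -1.0]]
force: [0.3, -0.2, -1.9]
opening: 0.0075
```

```bash
python3 st.py
```

```text
pos [0.5674 0.1203 0.1301] ang 39.026232196808834 F [ 0.6274 -0.3931 -1.3189] T [-0.0296 -0.166   0.0581] z [-0.0041 -0.0002 -1.    ] 11.3833 op 0.007863963748851018
```

{"op": "move_arm", "data": {
  "series": [0,0,0,0,0,-3,0.5,0,0,0,0,0,-6,0.5,0,0,0,0,0,-9,0.5,0,0,0,0,0,-12,0.5,0,0,0,0,0,-14,0.5]
}}

```text
t: 11.85
tool_pos: [0.5676, 0.1202, 0.1301]
orientation: [[0.904, 0.427, -0.004], [0.427, -0.904, 0.001], [-0.003, -0.002, -1.0]]
force: [2.1, -0.2, -1.3]
opening: 0.008
```

```bash
python3 st.py
```

```text
pos [0.5676 0.1202 0.1301] ang 25.30015272960712 F [ 1.4029 -0.3075 -1.8889] T [-0.0891 -0.2475  0.0527] z [-0.0036  0.0007 -1.    ] 12.0 op 0.007776653802401219
```

{"op": "move_arm", "data": {
  "series": [0,0,0,0,0,-0.5,0.5,0,0,0,0,0,-1,0.5,0,0,0,0,0,-1.5,0.5,0,0,0,0,0,-2,0.5,0,0,0,0,0,-2.5,0.5]
}}

```text
t: 12.47
tool_pos: [0.5676, 0.1202, 0.1301]
orientation: [[0.921, 0.388, -0.004], [0.388, -0.921, 0.001], [-0.003, -0.002, -1.0]]
force: [0.7, -0.4, -1.2]
opening: 0.0076
```

```bash
python3 st.py
```

```text
pos [0.5675 0.1202 0.1301] ang 22.8621020667769 F [ 1.1416 -0.0486 -1.8792] T [-0.0973 -0.3125  0.0514] z [-0.0036  0.0008 -1.    ] 12.6167 op 0.0077277251799457046
```

{"op": "move_arm", "data": {
  "series": [0,0,0,0,0,-0.5,0.5,0,0,0,0,0,-1,0.5,0,0,0,0,0,-1.5,0.5,0,0,0,0,0,-2,0.5,0,0,0,0,0,-2.5,0.5]
}}

```text
t: 13.08
tool_pos: [0.5676, 0.1202, 0.1301]
orientation: [[0.938, 0.348, -0.003], [0.348, -0.938, 0.001], [-0.003, -0.002, -1.0]]
force: [1.2, 0.1, -2.2]
opening: 0.0079
```

```bash
python3 st.py
```

```text
pos [0.5676 0.1202 0.1301] ang 20.36105782634164 F [ 1.4493 -0.2088 -1.7991] T [-0.1335 -0.3122  0.0303] z [-0.0035  0.0009 -1.    ] 13.2333 op 0.007512745472479527
```

{"op": "move_arm", "data": {
  "series": [0,0,0,0,0,-0.5,0.5,0,0,0,0,0,-1,0.5,0,0,0,0,0,-1.5,0.5,0,0,0,0,0,-1.5,0.5,0,0,0,0,0,-1.5,0.5]
}}

```text
t: 13.7
tool_pos: [0.5676, 0.1202, 0.1301]
orientation: [[0.946, 0.324, -0.003], [0.324, -0.946, 0.001], [-0.003, -0.002, -1.0]]
force: [1.5, -0.7, -1.2]
opening: 0.0075
```

```bash
python3 st.py
```

```text
pos [0.5676 0.1202 0.1301] ang 18.90592299872627 F [ 0.6834 -0.6529 -1.8394] T [-0.1188 -0.3249  0.0765] z [-0.0035  0.0011 -1.    ] 13.85 op 0.0077116900699954255
```

{"op": "move_arm", "data": {
  "series": [0,0,0,0,0,-0.5,0.5,0,0,0,0,0,-1,0.5,0,0,0,0,0,-1.5,0.5,0,0,0,0,0,-1.5,0.5,0,0,0,0,0,-1.5,0.5]
}}

```text
t: 14.32
tool_pos: [0.5676, 0.1202, 0.1301]
orientation: [[0.954, 0.299, -0.003], [0.299, -0.954, 0.001], [-0.003, -0.002, -1.0]]
force: [1.4, -0.5, -0.9]
opening: 0.0081
```

```bash
python3 st.py
```

```text
pos [0.5676 0.1202 0.1302] ang 17.405829932671512 F [ 1.2496 -0.1423 -1.6927] T [-0.1429 -0.332   0.0488] z [-0.0034  0.0011 -1.    ] 14.4667 op 0.007312939766105359
```

{"op": "move_arm", "data": {
  "series": [0,0,0,0,0,-0.5,0.5,0,0,0,0,0,-1,0.5,0,0,0,0,0,-1.5,0.5,0,0,0,0,0,-1.5,0.5,0,0,0,0,0,-1.5,0.5]
}}

```text
t: 14.93
tool_pos: [0.5676, 0.1202, 0.1301]
orientation: [[0.962, 0.274, -0.003], [0.274, -0.962, 0.001], [-0.003, -0.002, -1.0]]
force: [0.8, -0.6, -1.8]
opening: 0.0076
```

```bash
python3 st.py
```

```text
pos [0.5676 0.1202 0.1302] ang 15.911939909824916 F [ 1.251  -0.7988 -1.8027] T [-0.1661 -0.3489  0.0815] z [-0.0034  0.0012 -1.    ] 15.0833 op 0.007649845281693302
```

{"op": "move_arm", "data": {
  "series": [0,0,0,0,0,-0.5,0.5,0,0,0,0,0,-1,0.5,0,0,0,0,0,-1.5,0.5,0,0,0,0,0,-1.5,0.5,0,0,0,0,0,-1.5,0.5]
}}

```text
t: 15.55
tool_pos: [0.5676, 0.1202, 0.1302]
orientation: [[0.969, 0.249, -0.003], [0.249, -0.969, 0.001], [-0.003, -0.002, -1.0]]
force: [0.9, -1.7, -2.4]
opening: 0.0077
```

```bash
python3 st.py
```

```text
pos [0.5676 0.1202 0.1302] ang 14.412766702230963 F [ 1.3481 -0.8819 -2.1241] T [-0.1622 -0.362   0.0713] z [-0.0033  0.0013 -1.    ] 15.7 op 0.007846559627809892
```

{"op": "move_arm", "data": {
  "series": [0,0,0,0,0,-0.5,0.5,0,0,0,0,0,-1,0.5,0,0,0,0,0,-1.5,0.5,0,0,0,0,0,-1.5,0.5,0,0,0,0,0,-1.5,0.5]
}}

```text
t: 16.17
tool_pos: [0.5676, 0.1201, 0.1302]
orientation: [[0.975, 0.223, -0.003], [0.223, -0.975, 0.001], [-0.003, -0.002, -1.0]]
force: [1.0, -0.8, -1.4]
opening: 0.0079
```

```bash
python3 st.py
python3 - <<'E'
from h import *
im=snapshot('wrist'); cv2.imwrite('pics/w7f.png',im)
g=cv2.resize(im[100:300,180:380],None,fx=3,fy=3,interpolation=2); cv2.imwrite('pics/w7.png',g)
E
```

```text
pos [0.5676 0.1202 0.1302] ang 12.915449045467858 F [ 1.3826 -0.746  -1.4112] T [-0.1824 -0.3904  0.0471] z [-0.0033  0.0014 -1.    ] 16.3167 op 0.007821445658572658
```

View pics/w7.png

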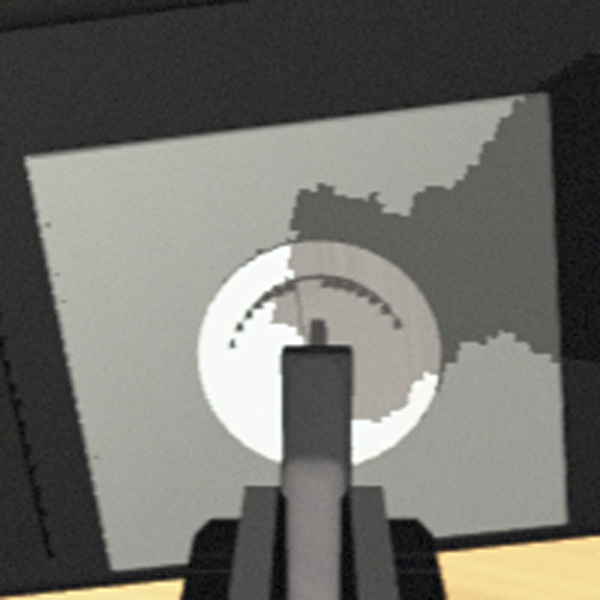

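{"op": "move_arm", "data": {
  "series": [0,0,0,0,0,-0.5,0.5,0,0,0,0,0,-1,0.5,0,0,0,0,0,-1.5,0.5,0,0,0,0,0,-1.5,0.5,0,0,0,0,0,-1.5,0.5]
}}

```text
t: 16.83
tool_pos: [0.5676, 0.1202, 0.1302]
orientation: [[0.98, 0.198, -0.003], [0.198, -0.98, 0.001], [-0.003, -0.002, -1.0]]
force: [1.0, -1.1, -2.9]
opening: 0.0077
```

```bash
python3 st.py
```

```text
pos [0.5676 0.1202 0.1302] ang 11.419518245636423 F [ 1.3067 -0.6792 -2.1095] T [-0.1657 -0.4032  0.1112] z [-0.0032  0.0015 -1.    ] 16.9833 op 0.007510582418116475
```

{"op": "move_arm", "data": {
  "series": [0,0,0,0,0,-0.5,0.5,0,0,0,0,0,-1,0.5,0,0,0,0,0,-1.5,0.5,0,0,0,0,0,-1.5,0.5,0,0,0,0,0,-1.5,0.5]
}}

```text
t: 17.45
tool_pos: [0.5676, 0.1202, 0.1301]
orientation: [[0.985, 0.172, -0.003], [0.172, -0.985, 0.001], [-0.003, -0.002, -1.0]]
force: [1.0, -0.9, -2.0]
opening: 0.0082
```

```bash
python3 st.py
```

```text
pos [0.5676 0.1202 0.1301] ang 9.926977323766705 F [ 1.274  -1.0937 -2.2549] T [-0.2052 -0.3885  0.1847] z [-0.0032  0.0015 -1.    ] 17.6 op 0.007789915550247929
```

{"op": "move_arm", "data": {
  "series": [0,0,0,0,0,1.5,0.5,0,0,0,0,0,3,0.5,0,0,0,0,0,4.5,0.5,0,0,0,0,0,6,0.5,0,0,0,0,0,6,0.5]
}}

```text
t: 18.07
tool_pos: [0.5674, 0.1202, 0.1302]
orientation: [[0.961, 0.276, -0.004], [0.276, -0.961, 0.001], [-0.003, -0.002, -1.0]]
force: [0.3, -0.6, -0.9]
opening: 0.0079
```

```bash
python3 st.py
```

```text
pos [0.5674 0.1202 0.1302] ang 15.948570351162461 F [ 0.397  -0.5832 -0.9255] T [-0.1162 -0.0942 -0.0144] z [-0.0035  0.0014 -1.    ] 18.2167 op 0.007744870764147248
```

{"op": "move_arm", "data": {
  "series": [0,0,0.3,0,0,0,0.5,0,0,0.7,0,0,0,0.5,0,0,1.2,0,0,0,0.5,0,0,2.5,0,0,0,0.5,0,0,4,0,0,0,0.5]
}}

```text
t: 18.68
tool_pos: [0.5667, 0.1203, 0.1703]
orientation: [[0.962, 0.274, -0.005], [0.274, -0.962, 0.001], [-0.005, -0.002, -1.0]]
force: [0.1, -0.1, -0.9]
opening: 0.0077
```

{"op": "move_arm", "data": {
  "series": [-1.2,-0.5,1,0,0,0,0.5,-3,-1.5,2,0,0,0,0.5,-5,-2.5,3,0,0,0,0.5,-5,-2.5,3,0,0,0,0.5,-5,-2.5,3,0,0,0,0.5]
}}

```text
t: 19.1
tool_pos: [0.5167, 0.0952, 0.2016]
orientation: [[0.962, 0.273, -0.003], [0.273, -0.962, 0.003], [-0.003, -0.003, -1.0]]
force: [0.4, -0.6, 0.0]
opening: 0.0077
```

```bash
python3 st.py
python3 - <<'E'
from h import *
s=observe(); im=snapshot('wrist'); cv2.imwrite('pics/w8f.png',im); c=cam('wrist')
R=np.array(s['orientation']);t=np.array(s['tool_pos'])
for p in([.01,0,.048],[.017,-.007,.011],[.017,.007,.011],[.017,-.005,-.042],[-.017,0,-.042]): print(p,proj(c,t+R@p))
u=proj(c,[.5671,.1202,.088]); print(u)
x,y=np.maximum(u-[45,45],0).astype(int); print(x,y)
g=cv2.resize(im[y:y+90,x:x+90],(500,500),interpolation=2).astype(float); g=np.clip((g-60)*1.3,0,255)
k=cv2.resize(im[195:320,255:315],(240,500),interpolation=2)
cv2.imwrite('pics/w8.png',np.hstack([g.astype(np.uint8),k]))
E
```

```text
pos [0.5171 0.0957 0.201 ] ang 15.919502114725915 F [ 0.4459  0.3842 -0.3498] T [ 0.0038 -0.0507 -0.0034] z [-0.0047  0.0013 -1.    ] 19.25 op 0.007669820526853017
[0.01, 0, 0.048] [284.1845 206.664 ]
[0.017, -0.007, 0.011] [272.1834 214.4638]
[0.017, 0.007, 0.011] [296.2485 214.4627]
[0.017, -0.005, -0.042] [272.7423 254.205 ]
[-0.017, 0, -0.042] [284.2698 320.6452]
[272.8307 131.214 ]
227 86
```

View pics/w8.png

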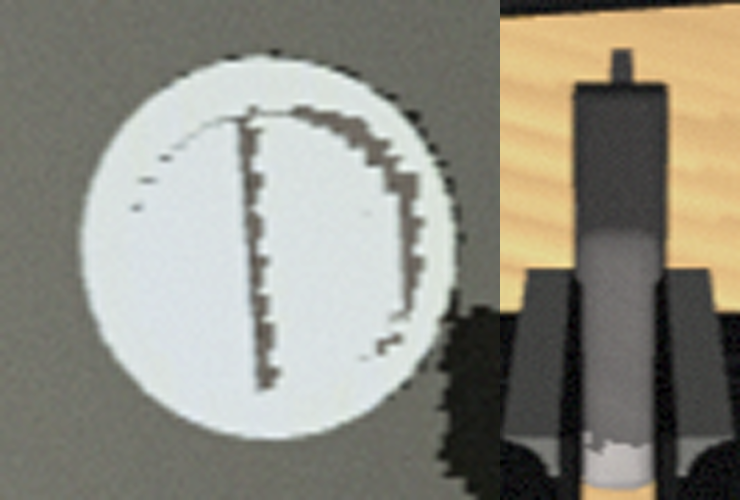

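{"op": "move_arm", "data": {
  "series": [-0.2,-2.7,0,0,0,6.2,0.5,-0.4,-5.4,0,0,0,12.4,0.5,-0.6,-8.1,0,0,0,18.6,0.5,-0.8,-10.8,0,0,0,24.8,0.5,-1,-13.5,0,0,0,31,0.5]
}}

```text
t: 19.77
tool_pos: [0.507, -0.0403, 0.1995]
orientation: [[0.678, 0.735, -0.006], [0.735, -0.678, -0.003], [-0.006, -0.002, -1.0]]
force: [-1.3, 0.5, -1.6]
opening: 0.0078
```

{"op": "move_arm", "data": {
  "series": [-0.2,-2.7,0,0,0,6.2,0.5,-0.4,-5.4,0,0,0,12.4,0.5,-0.6,-8.1,0,0,0,18.6,0.5,-0.8,-10.8,0,0,0,24.8,0.5,-1,-13.4,0,0,0,31,0.5]
}}

```text
t: 20.18
tool_pos: [0.497, -0.1757, 0.199]
orientation: [[0.198, 0.98, -0.004], [0.98, -0.198, -0.006], [-0.006, -0.003, -1.0]]
force: [1.2, -0.2, -0.5]
opening: 0.0075
```

{"op": "move_arm", "data": {
  "series": [-0.1,0.13,-1,0.4,-0.2,-0.5,0.5,-0.1,0.13,-3,0.4,-0.2,-0.5,0.5,-0.1,0.13,-6,0.4,-0.2,-0.5,0.5,-0.1,0.13,-8,0.4,-0.2,-0.5,0.5,-0.1,0.13,-8.5,0.4,-0.2,-0.5,0.5]
}}

```text
t: 20.6
tool_pos: [0.4934, -0.1731, 0.11]
orientation: [[0.206, 0.978, -0.008], [0.978, -0.206, 0.003], [0.001, -0.008, -1.0]]
force: [-0.4, 0.2, -1.1]
opening: 0.0078
```

{"op": "move_arm", "data": {
  "series": [0,0,0,0,0,0,0.5,0,0,0,0,0,0,0.5,0,0,0,0,0,0,0.5,0,0,0,0,0,0,0.5,0,0,0,0,0,0,0.5]
}}

```text
t: 21.02
tool_pos: [0.4945, -0.1733, 0.1112]
orientation: [[0.206, 0.978, -0.005], [0.978, -0.206, 0.002], [0.001, -0.006, -1.0]]
force: [0.7, 1.0, -0.1]
opening: 0.0081
```

```bash
python3 st.py
```

```text
pos [ 0.4942 -0.1732  0.111 ] ang 78.08661698057945 F [ 0.2277  0.4776 -0.3451] T [-0.0239 -0.011  -0.0002] z [-0.0062  0.0027 -1.    ] 21.1667 op 0.007870081870564755
```

{"op": "move_arm", "data": {
  "series": [0.18,-0.12,0,0,-0.3,0,0.5,0.18,-0.12,-0.5,0,-0.3,0,0.5,0.18,-0.12,-1,0,-0.3,0,0.5,0.18,-0.12,-1.3,0,-0.3,0,0.5,0.18,-0.12,-1.3,0,-0.3,0,0.5]
}}

```text
t: 21.63
tool_pos: [0.4947, -0.174, 0.0964]
orientation: [[0.206, 0.978, -0.003], [0.978, -0.206, 0.003], [0.002, -0.004, -1.0]]
force: [0.2, 0.4, -0.4]
opening: 0.0078
```

```bash
python3 st.py
```

```text
pos [ 0.4951 -0.1742  0.0969] ang 78.08112818709635 F [-0.0018 -0.0192 -0.4473] T [-0.006  -0.0054 -0.005 ] z [-0.0018  0.0027 -1.    ] 21.7833 op 0.00828696495903669
```

{"op": "move_arm", "data": {
  "series": [0.08,0,-0.2,0,0,0,0.5,0.08,0,-0.5,0,0,0,0.5,0.08,0,-0.8,0,0,0,0.5,0.08,0,-1.2,0,0,0,0.5,0.08,0,-1.5,0,0,0,0.5]
}}

```text
t: 22.25
tool_pos: [0.4962, -0.1743, 0.082]
orientation: [[0.206, 0.978, -0.002], [0.978, -0.206, 0.003], [0.002, -0.002, -1.0]]
force: [-0.7, 0.1, -1.3]
opening: 0.0076
```

```bash
python3 st.py
```

```text
pos [ 0.496  -0.1742  0.0818] ang 78.0846525566477 F [-0.0495  0.1776 -0.7019] T [-0.0146  0.003   0.0085] z [-0.0023  0.0028 -1.    ] 22.4 op 0.007836028854954805
```

In the slot (tip about 11 mm below the block's top, no force). Continue down.

{"op": "move_arm", "data": {
  "series": [0,0,-0.5,0,0,0,0.5,0,0,-1,0,0,0,0.5,0,0,-1.6,0,0,0,0.5,0,0,-2.1,0,0,0,0.5,0,0,-2.3,0,0,0,0.5]
}}

```text
t: 22.87
tool_pos: [0.4955, -0.1741, 0.0582]
orientation: [[0.207, 0.978, -0.003], [0.978, -0.207, 0.003], [0.002, -0.004, -1.0]]
force: [-0.5, -0.1, -1.0]
opening: 0.0079
```

{"op": "move_arm", "data": {
  "series": [0,0,-0.05,0,0,0,0.5,0,0,-0.1,0,0,0,0.5,0,0,-0.15,0,0,0,0.5,0,0,-0.2,0,0,0,0.5,0,0,-0.25,0,0,0,0.5]
}}

```text
t: 23.28
tool_pos: [0.496, -0.1743, 0.0562]
orientation: [[0.207, 0.978, -0.002], [0.978, -0.207, 0.003], [0.002, -0.003, -1.0]]
force: [-1.4, 1.5, 6.9]
opening: 0.0077
```

```bash
python3 st.py
```

```text
pos [ 0.4959 -0.1743  0.0562] ang 78.07919873165685 F [-0.9736  0.6586  4.3008] T [ 0.0862  0.213  -0.0332] z [-0.0025  0.0029 -1.    ] 23.4333 op 0.007770579297152165
```

{"op": "move_arm", "data": {
  "series": [0,0,0,0,0,0,1.5,0,0,0,0,0,0,2.5,0,0,0,0,0,0,4,0,0,0,0,0,0,5,0,0,0,0,0,0,6]
}}

```text
t: 23.9
tool_pos: [0.4958, -0.1742, 0.056]
orientation: [[0.207, 0.978, -0.003], [0.978, -0.207, 0.003], [0.002, -0.003, -1.0]]
force: [0.3, -0.2, 0.5]
opening: 0.0594
```

{"op": "move_arm", "data": {
  "series": [0,0,0,0,0,0,6,0,0,1,0,0,0,6,0,0,3,0,0,0,6,0,0,5.5,0,0,0,6,0,0,8,0,0,0,6]
}}

```text
t: 24.32
tool_pos: [0.4952, -0.1743, 0.1371]
orientation: [[0.207, 0.978, -0.004], [0.978, -0.207, 0.003], [0.002, -0.005, -1.0]]
force: [-0.3, 0.3, -0.3]
opening: 0.0597
```

{"op": "move_arm", "data": {
  "series": [0,0,2,0,0,0,6,0,0,4,0,0,0,6,0,0,5,0,0,0,6,0,0,5,0,0,0,6,0,0,5,0,0,0,6]
}}

```text
t: 24.73
tool_pos: [0.4953, -0.1742, 0.1874]
orientation: [[0.207, 0.978, -0.003], [0.978, -0.207, 0.003], [0.002, -0.004, -1.0]]
force: [-0.4, -0.4, -0.5]
opening: 0.0602
```

```bash
python3 st.py
python3 - <<'E'
from h import *
w=snapshot('wrist'); s=snapshot('side'); c=snapshot('scene')
a=cv2.resize(s[150:400,180:400],None,fx=1.8,fy=1.8,interpolation=2); b=cv2.resize(w,None,fx=.7,fy=.7)[:294]
d=cv2.resize(c[170:310,130:300],(392,156))
r=np.vstack([b,cv2.resize(d,(b.shape[1],156))]); a=a[:r.shape[0]]; r=r[:a.shape[0]]
cv2.imwrite('pics/w9.png',np.hstack([a,r]))
E
```

```text
pos [ 0.4945 -0.174   0.1864] ang 78.06457070802193 F [-0.3758  0.2084 -0.0674] T [-0.0128  0.0113  0.0163] z [-0.0067  0.0034 -1.    ] 24.8833 op 0.06005673709702509
```

View pics/w9.png

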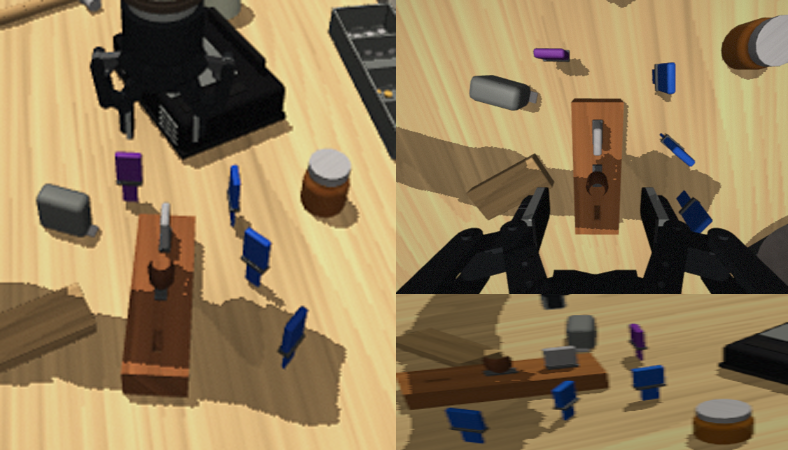

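```bash
python3 -c "
from rig import *
print(finish_job())"
```

```text
the job is handed in; nothing more can be done
None
```

The hatch is locked, and the steel key is back upright in the +65 mm slot of the block it came from. I handed the job in at about 25 s of the 72 s.

- **Locking:** The blade went into the fastener's slot with almost no force. I turned it about 79° clockwise, mostly against 0.03–0.08 N m. At the stop the torque rose through 0.11 to 0.18 N m and I stopped there, below the 0.25 N m limit. I then backed off within the slot's play and lifted the key out. A wrist picture afterwards shows the slot at about 19.5° in the world frame. My estimates of the pack's x axis, which is the locked direction, were 19–21°.
- **Returning the key:** It went down without resistance and met the block with about 4 N at the same tool height (56.2 mm) as when I gripped it. The last side, scene and wrist pictures show it upright and seated. The punch, the blue and purple decoys, the tape measure, the offcut and the jar look unmoved. I did not check the mug or hammer again in those pictures.
- **Readings that disagreed:**
  - The finger opening read about 7.7 mm on the 10 mm handle, yet the key was held firmly throughout.
  - The outline fit put the pack's yaw at 20.7°, while the edges of the hatch plate gave about 19°. This made no difference, because I stopped on torque.
  - A moment of up to about 0.4 N m about the world y axis built up while turning. The measured side force stayed below about 2.1 N, so I carried on.

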